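# Change over to decaf: set the grind and hold the bean carousel

## Task

We are changing over to decaf: turn the grinder's fine-adjust knob until the pointer on the collar stands on the long mark of the scale, and leave it there. Then turn the bean carousel by its T-handle until the decaf jar (the one with the ball knob on its lid) is at the front, squarely in line with the dosing cup on the landing, and finish there still gripping the handle, holding the carousel still so that I can take the jar. Keep off the jars so that they stay upright on their seats, and leave the cups and tools on the bar alone.

Things in the scene. Friction and masses are not known exactly. Their poses are not given: they have to be found in the camera images.
- grinder: white single-dose coffee grinder, fixed on the bar, 125 mm wide, 230 mm deep, head top 216 mm high. Front (chute, scale) along its own -x. Origin on the bar under the collar's axis; z up. The steel collar on its head is 100 mm across, top 233 mm high; the funnel in its middle is 57 mm across, ends 271 mm above the bar and is 66 mm clear of the knob's axis
- knob_grip (a point): middle of the grip of the fine-adjust knob, on its vertical axis, 260 mm above the bar: an upright black round knob, 30 mm across, 32 mm tall (16 mm above and below this point), on a thin stem on the boss at the grinder's right side, 95 mm along the grinder's -y from the collar axis. Boss top: 48 mm below this point
- adjuster (a joint): angle of the fine-adjust knob, rad, growing anticlockwise seen from above; from -3.6 to 3.6. Geared to the collar: 4 rad of knob turn the collar 1 rad the other way. Friction about 0.03 N m; it stays where it is left
- collar (a joint): angle of the burr collar and its pointer, rad, growing anticlockwise seen from above; exactly 0 when the pointer stands on the long mark. At the start it is between 0.3 and 0.6, so the knob has to be turned anticlockwise from above by four times that angle to bring it to 0
- pointer_tip (a point): tip of the black bar pointer on the collar, which runs over the collar's top to its edge and down to the scale: 55 mm from the collar axis, 220 mm above the bar
- mark (a point): inner part of the long black mark on the scale in front of the collar, on the grinder head, 60 mm from the collar axis along the grinder's -x, 217 mm above the bar. The mark is a radial bar 22 mm long and 3.5 mm wide; the other lines of the scale are 7 mm long and 0.175 rad apart
- carousel: turning round tray of the bean carousel, wooden, 250 mm across, rim 18 mm tall, with six seats for jars 85 mm from its axis, 60 degrees apart. Origin on its vertical axis at the tray's underside, 16 mm above the bar; its axes turn with it. It turns without end either way (friction about 0.04 N m) and stays where it is left
- handle (a point): middle of the wooden T-handle on the post at the carousel's axis, 176 mm above the bar. The handle bar is 85 mm long along the carousel's own y, 18 mm thick along its x and 24 mm tall (12 mm above and below this point); it is rigid with the tray. The jars' flat lids end 114 mm above the bar, the ball knob of one of them 143 mm
- carousel_base: fixed dark wooden base under the carousel; from it a landing 85 mm wide and 12 mm thick sticks out along its own -x to 215 mm from the axis: this is the front of the carousel. Origin on the bar under the carousel's axis
- front_seat (a point): the middle of the front place: 85 mm from the carousel's axis towards the landing, at the height of the tray's floor, 26 mm above the bar; fixed with the base, it does not turn
- decaf_jar: the decaf jar: the only one with a steel ball knob (26 mm) on its lid, otherwise like the other jars: glazed white, 58 mm across, 117 mm tall with the knob; origin under its centre; stands loose on the carousel tray
- jar_front: bean jar, glazed white, 58 mm across, 88 mm tall, flat wooden lid; origin under its centre; stands loose on the carousel tray; at the start the one nearest the front
- jar_b: bean jar, glazed white, 58 mm across, 88 mm tall, flat wooden lid; origin under its centre; stands loose on the carousel tray
- jar_c: bean jar, glazed white, 58 mm across, 88 mm tall, flat wooden lid; origin under its centre; stands loose on the carousel tray
- jar_d: bean jar, glazed white, 58 mm across, 88 mm tall, flat wooden lid; origin under its centre; stands loose on the carousel tray
- jar_e: bean jar, glazed white, 58 mm across, 88 mm tall, flat wooden lid; origin under its centre; stands loose on the carousel tray
- dosing_cup: steel dosing cup, 58 mm across, 50 mm tall, stands loose on the landing 172 mm in front of the carousel's axis; origin under its centre
- catch_cup: steel cup, 56 mm across, 55 mm tall, loose under the grinder's chute; origin under its centre
- tamper: steel tamper standing on its 58 mm foot, 82 mm tall; origin under its centre
- portafilter: portafilter lying on the bar: steel basket 72 mm across, 30 mm tall, black handle reaching 180 mm along its own +x; origin under the basket
- pitcher: steel milk pitcher, 86 mm across, 100 mm tall, its handle along its own +x; origin under its centre
- espresso_cup: white espresso cup with a handle, 60 mm across, 55 mm tall; origin under its centre

How it is judged:
On the way, in this order (a step that is already met when the one before it is completed fails the run):
1. the grinder's pointer stands on the long mark (value of joint collar between -0.05 and 0.05 rad), for 0.3 s.
2. the decaf jar is at the front and the gripper holds the carousel still (all of step 1 and x of decaf_jar in the frame of carousel_base below -0.07 m and y of decaf_jar in the frame of carousel_base between -0.014 and 0.014 m and contact force between the fingers and carousel above 2 N and angular speed of carousel below 0.05 rad/s and distance between the grasp point and handle below 0.065 m), for 0.3 s.
At the end, for the whole second after the job is handed in: Pointer within 0.05 rad (3 mm at its tip) of the long mark; decaf jar upright on the tray at the carousel's front, within 14 mm sideways of the line from the axis to the landing; the fingers, at the T-handle (within 65 mm of its middle), still grip with over 2 N; no turning (under 0.05 rad/s) (all of step 2 and angle between decaf_jar's own z axis and vertical below 0.1 rad and linear speed of decaf_jar below 0.02 m/s and height (world z) of decaf_jar between 0.022 and 0.032 m); the arm keeps its last pose, push and grip.
It fails at once if a jar is shifted on its seat, lifted or tipped (angle between any of jar_front, jar_b, decaf_jar, jar_c, jar_d, jar_e's own z axis and vertical above 0.2 rad or horizontal distance between any of jar_front, jar_b, decaf_jar, jar_c, jar_d, jar_e and carousel above 0.1 m or horizontal distance between any of jar_front, jar_b, decaf_jar, jar_c, jar_d, jar_e and carousel below 0.07 m or height (world z) of any of jar_front, jar_b, decaf_jar, jar_c, jar_d, jar_e above 0.036 m).
It fails at once if a jar is pushed or gripped by the robot (contact force between any of the fingers, the arm and jar_front above 3 N or contact force between any of the fingers, the arm and jar_b above 3 N or contact force between any of the fingers, the arm and decaf_jar above 3 N or contact force between any of the fingers, the arm and jar_c above 3 N or contact force between any of the fingers, the arm and jar_d above 3 N or contact force between any of the fingers, the arm and jar_e above 3 N).
It fails at once if one of the cups, the tamper, the portafilter or the pitcher is moved (distance of any of dosing_cup, catch_cup, tamper, portafilter, pitcher, espresso_cup from where it was at the start of the episode above 0.025 m).
It also fails if it takes over 72 s, if anything falls off the work surface, if the arm or the gripper's body presses on something with over 40 N, if the wrist force passes 120 N, or if a joint passes its speed limit or range.

## Robot

A 6-joint arm with a two-finger parallel gripper is mounted at the origin on the work surface. World frame = base frame: x ahead of the robot, y to its left, z up, the work surface at z = 0. Lengths are in m, angles in rad, forces in N, time in s.
With the tool pointing down it reaches from about 0.225 to 0.875 m from the base axis. Payload 3.4 kg.
Tool frame: the origin (TCP) lies between the finger pads; the fingertips stand 11 mm ahead of it and the grasp point (between the pads) lies 8 mm behind it; z points along the fingers, y is the line along which they close (so a half turn about z gives the same grasp; the last joint's range is limited). The gripper opens to 85 mm and grips with 20 to 120 N. Pads are 22 mm wide; open, the fingers measure 114 mm over their backs; the gripper's body (76 mm by 85 mm) begins 54 mm behind the grasp point. The pads swing forward as they close: fully open they stand 13 mm farther back than shut.
Start: joints at [-1.462, 0.276, 1.505, -0, 1.361, -0.121], TCP at [0.131, -0.56, 0.22] pointing down, gripper open.
Joint ranges: [-2.89, 2.89], [-0.75, 2.08], [0.22, 2.7], [-1.18, 4.32], [0.11, 2.71], [-2.7, 2.7]. Speed limits (rad/s): [2.57, 2.57, 3.14, 3.14, 3.14, 3.14].

## Interface

Orientations are given as a unit quaternion [w, x, y, z].
In Python, from rig import sensors, eyes, manip gives the robot as it stands.
- The arm moves only by the tool drive_tool, never from a script. Its argument "deltas" is a list of rows, each an object with "linear": the shift along the world's x, y, z in mm, a list of three; "twist": the turn about the world's z in degrees; "claw": the opening, from 0 (shut) to 1 (fully open). In form: [{"linear": [tx, ty, tz], "twist": twist, "claw": claw}, ...]. A call has 1 to 12 rows; each row is the pose to reach, as a shift and turn from the pose commanded when the call began; what a row does not reach only later rows make up. A row lasts 1/12 s, in which the tool goes at most 41.7 mm and 7.16 degrees, less where a joint would pass 70% of its speed; a pose out of reach is approached as far as the arm can. A call with a gripper value outside its range is refused whole. The fingers move at their own pace and stop on an object; "squeeze" is the grip in N (left out, the last holds). Time passes only in rows, so rows that repeat a pose let the fingers close. It gives the time, the measured TCP pose, the force, the opening and the grip force at its end, in the units of the state.
- sensors.get_state(): the state, without advancing time (a new reading comes with each control period).
- eyes.get_image(name): name is "scene" or "top"; returns the picture (480x640x3 uint8, red, green, blue); there is no depth.
- eyes.camera_model(name): a dict with "intrinsics" (3x3 intrinsics, pixels), "R" (3x3) and "t" (3): a world point X has camera coordinates R X + t. Camera axes: x right, y down, z forward; pixel columns grow to the right and rows downward; lengths in m; the calibration is good to about 2 mm. A picture is of the moment at which its call begins. camera_model takes no time and is no camera call.
- manip.sign_off(): hands the job in; it is judged then, once.
The state is a dict: "clock": time; "qpos": joint angles; "qd": joint speeds; "effort": joint torques, N m; "position": TCP position; "ee_rot": TCP orientation; "contact_force": force on the tool from outside, world axes, zero at the start; "moment": the same for the moment, N m; "width": finger opening in m; "gripper_force": force on a finger pad.
Only numpy, scipy, OpenCV 4.12 (cv2) and the standard library are available. Lean on these libraries where they do the work, as an engineer would, in place of code of your own. Each camera call takes 0.05 s, during which the arm holds its last target. There are 200 camera calls.

## Working session

There is one attempt and no reset: what is moved stays moved. The work goes in short steps, Python scripts to look and compute and a tool call to move; the robot and the scene stay as the last step left them, time stands still between calls to the robot, and variables do not carry over. Pictures are saved under pics/ and viewed, at most 10 in all, crops included, and the job is handed in when it is done.

Besides the shell and the picture viewer there is one more tool, called by a JSON object that holds its "op" and its "data", one argument or row to a line. drive_tool: Moves the arm, as the interface text tells. Its arguments: {"type":"object","properties":{"deltas":{"type":"array","items":{"type":"object","properties":{"linear":{"type":"array","items":{"type":"number"}},"twist":{"type":"number"},"claw":{"type":"number"}}}},"squeeze":{"type":"number"}},"required":["deltas"]}

```bash
mkdir -p pics; cat > h.py <<'E'
import numpy as np, cv2
from rig import sensors, eyes, manip
def shot(n,f,crop=None,s=1):
    im=eyes.get_image(n)[:,:,::-1].copy()
    cv2.imwrite(f'pics/full_{f}.png',im)
    if crop: 
        a,b,c,d=crop; im=im[b:d,a:c]
    im=cv2.resize(im,None,fx=s,fy=s,interpolation=cv2.INTER_CUBIC); cv2.imwrite(f'pics/{f}.png',im)
def ray(n,u,v,z):
    m=eyes.camera_model(n);R=np.array(m['R']);t=np.array(m['t']);K=np.array(m['intrinsics'])
    d=R.T@np.linalg.solve(K,[u,v,1]);c=-R.T@t
    return c+d*(z-c[2])/d[2]
def proj(n,X):
    m=eyes.camera_model(n);p=np.array(m['intrinsics'])@(np.array(m['R'])@np.array(X)+np.array(m['t']));return p[:2]/p[2]
E
python3 -c "
from h import *
shot('top','t0');shot('scene','s0')
for n in('top','scene'):
  m=eyes.camera_model(n);print(n,-np.array(m['R']).T@np.array(m['t']),m['R'],m['intrinsics'])
print(sensors.get_state())"
```

```text
top [ 0.38101844 -0.07540064  1.41552787] [[ 0.01866763 -0.99973304  0.01361532]
 [-0.99187488 -0.02023141 -0.12559818]
 [ 0.12584011 -0.01116008 -0.99198776]] [[576.02911397   0.         318.67667833]
 [  0.         576.02911397 238.67071913]
 [  0.           0.           1.        ]]
scene [1.06788853 0.81317664 0.83864646] [[-0.87589256  0.48213053  0.01903627]
 [ 0.24163377  0.47244504 -0.84759   ]
 [-0.4176426  -0.73779797 -0.53031011]] [[574.64702018   0.         324.04047538]
 [  0.         574.64702018 236.61152887]
 [  0.           0.           1.        ]]
{'clock': 0.1, 'qpos': array([-1.46196861e+00,  2.76526790e-01,  1.50601542e+00, -2.33345555e-05,
        1.36069718e+00, -1.20999123e-01]), 'qd': array([-0.00117882, -0.00010645, -0.0042506 , -0.00018146,  0.00085071,
       -0.0009093 ]), 'effort': array([ 1.20177174e-03, -4.17699730e+01, -2.46406174e+01, -1.75725481e-04,
        5.78701045e-03,  4.63313707e-07]), 'position': array([ 0.13092284, -0.55938873,  0.21872552]), 'ee_rot': array([-8.23420457e-04,  9.93404098e-01,  1.14663069e-01, -6.39776848e-06]), 'contact_force': array([-0.43153066, -0.7408607 ,  0.22129219]), 'moment': array([-0.01228663,  0.02245862,  0.00178665]), 'gripper_force': 0.0, 'width': 0.08527951483184654}
```

View pics/t0.png

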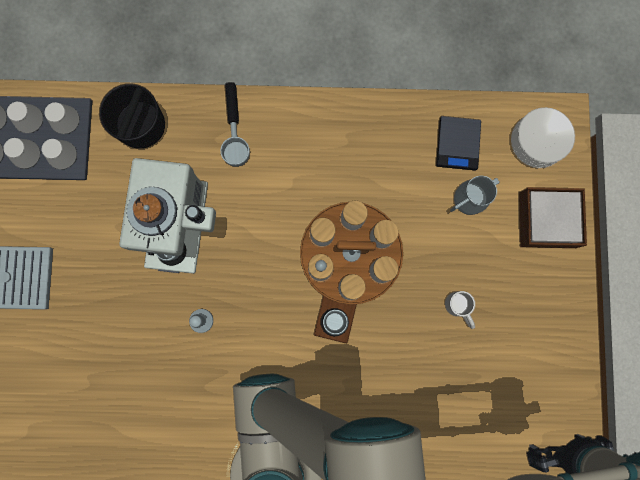

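View pics/s0.png

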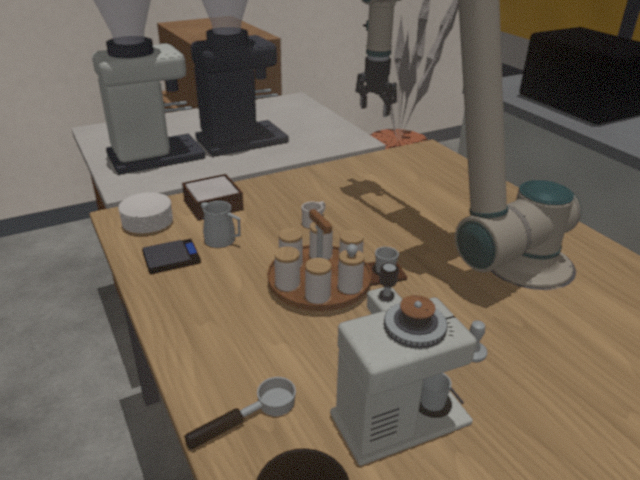

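The top view shows the grinder head at (150,210) with its knob near (195,214), the carousel with its handle near (353,248), the ball-knob jar at (321,266) and the dosing cup at (335,322). Next I'll enlarge both areas.

```bash
python3 -c "
import cv2,numpy as np
im=cv2.imread('pics/full_t0.png')
f=lambda a,b:cv2.resize(im[b:b+130,a:a+110],None,fx=3.6,fy=3.6,interpolation=cv2.INTER_CUBIC)
cv2.imwrite('pics/c0.png',np.hstack([f(112,155),f(297,205)]))"
```

```text
(no output)
```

View pics/c0.png

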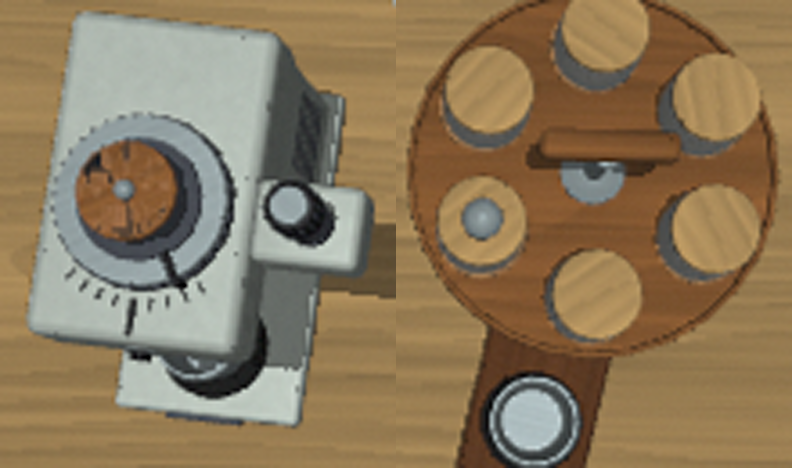

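```bash
cat > m.py <<'E'
from h import *
L=lambda u,v,z:ray('top',112+u/3.6,155+v/3.6,z)
Rr=lambda u,v,z:ray('top',297+(u-396)/3.6,205+v/3.6,z)
ang=lambda d:np.degrees(np.arctan2(d[1],d[0]))
C=L(143,201,.233);P=L(180,286,.22);K=L(288,205,.276);M1=L(133,300,.217);M2=L(128,334,.217);F=L(124,189,.271)
print('collar',C,'funnel',F,'knob',K,'|K-C|',np.linalg.norm((K-C)[:2]),ang(K-C),'ang mark',ang(M1-C),ang(M2-C),ang(M2-M1),np.linalg.norm((M1-C)[:2]),'ptr',ang(P-C),np.linalg.norm((P-C)[:2]))
J=np.array([Rr(u,v,.114) for u,v in[(482,222),(597,294),(715,230),(715,97),(604,30),(489,89)]])
c=J.mean(0);print('car',c)
for j in J:print(np.linalg.norm((j-c)[:2]),ang(j-c))
cup=Rr(533,421,.062);print('cup',cup,np.linalg.norm((cup-c)[:2]),ang(cup-c))
a,b=Rr(543,138,.188),Rr(678,141,.188);print('handle',a,b,np.linalg.norm(a-b),(a+b)/2,ang(a-b))
E
python3 m.py
```

```text
collar [0.58215128 0.25859232 0.233     ] funnel [0.58224914 0.25878935 0.271     ] knob [0.57427625 0.16610187 0.276     ] |K-C| 0.09282510711710557 -94.86667419175144 ang mark 172.72656093118624 173.29253563574 174.881769094076 0.056064593363634965 ptr -156.6209519143081 0.051479142531596904
car [ 0.52318766 -0.17031404  0.114     ]
0.08458107731569754 118.86805918262736
0.08461212445317833 179.1923392947736
0.08445222696192525 -120.59721482844188
0.08343066029117134 -60.13506040333757
0.0831762901092951 -0.955705147495742
0.08352289927790472 58.43970867790329
cup [ 0.35820452 -0.13238491  0.062     ] 0.16928689863547983 167.0528390497941
handle [ 0.52748834 -0.13052381  0.188     ] [ 0.52732055 -0.21114771  0.188     ] 0.08062408331433263 [ 0.52740444 -0.17083576  0.188     ] 89.88076276141325
```

The collar is about 0.51 rad off, so the knob needs about +118°. The decaf jar is at 119° and the front at about 167°, so the carousel needs about +48°. First move is to above the knob.

{"op": "drive_tool", "data": {
  "deltas": [
    {"linear": [20, 33, 12], "twist": 0, "claw": 1},
    {"linear": [40, 66, 24], "twist": 0, "claw": 1},
    {"linear": [60, 99, 36], "twist": 0, "claw": 1},
    {"linear": [80, 132, 48], "twist": 0, "claw": 1},
    {"linear": [100, 165, 60], "twist": 0, "claw": 1},
    {"linear": [120, 198, 72], "twist": 0, "claw": 1},
    {"linear": [140, 231, 84], "twist": 0, "claw": 1},
    {"linear": [160, 264, 96], "twist": 0, "claw": 1},
    {"linear": [180, 297, 108], "twist": 0, "claw": 1},
    {"linear": [200, 330, 120], "twist": 0, "claw": 1},
    {"linear": [220, 363, 132], "twist": 0, "claw": 1},
    {"linear": [240, 396, 140], "twist": 0, "claw": 1}
  ]
}}

```text
clock: 1.1
position: [0.3715, -0.1622, 0.3606]
ee_rot: [0.001, 0.993, 0.114, 0.001]
contact_force: [1.1, -0.3, -0.9]
width: 0.0855
gripper_force: 0.0
```

{"op": "drive_tool", "data": {
  "deltas": [
    {"linear": [20, 33, 0], "twist": 0, "claw": 1},
    {"linear": [40, 66, 0], "twist": 0, "claw": 1},
    {"linear": [60, 99, 0], "twist": 0, "claw": 1},
    {"linear": [80, 132, 0], "twist": 0, "claw": 1},
    {"linear": [100, 165, 0], "twist": 0, "claw": 1},
    {"linear": [120, 198, 0], "twist": 0, "claw": 1},
    {"linear": [140, 231, 0], "twist": 0, "claw": 1},
    {"linear": [160, 264, 0], "twist": 0, "claw": 1},
    {"linear": [180, 297, 0], "twist": 0, "claw": 1},
    {"linear": [202, 329, 0], "twist": 0, "claw": 1},
    {"linear": [202, 329, -20], "twist": 0, "claw": 1},
    {"linear": [202, 329, -20], "twist": 0, "claw": 1}
  ]
}}

```text
clock: 2.1
position: [0.5722, 0.1667, 0.3349]
ee_rot: [0.0, 0.993, 0.116, -0.004]
contact_force: [-0.5, -1.2, -1.0]
width: 0.0856
gripper_force: 0.0
```

```bash
python3 -c "
from h import *
s=sensors.get_state();print(s['qpos'],s['position'],s['ee_rot'])
shot('scene','s1',(340,130,540,330),3)
print(proj('scene',[.573,.165,.276]),proj('scene',s['position']))"
```

```text
[ 1.66819843e-01  2.74561569e-01  1.22840142e+00 -1.55500449e-04
  1.64673200e+00  1.50483402e+00] [0.57217314 0.16666304 0.33490804] [ 2.81659177e-04  9.93226697e-01  1.16121964e-01 -4.04209902e-03]
[388.47376173 266.46569121] [392.24914104 237.66271047]
```

View pics/s1.png

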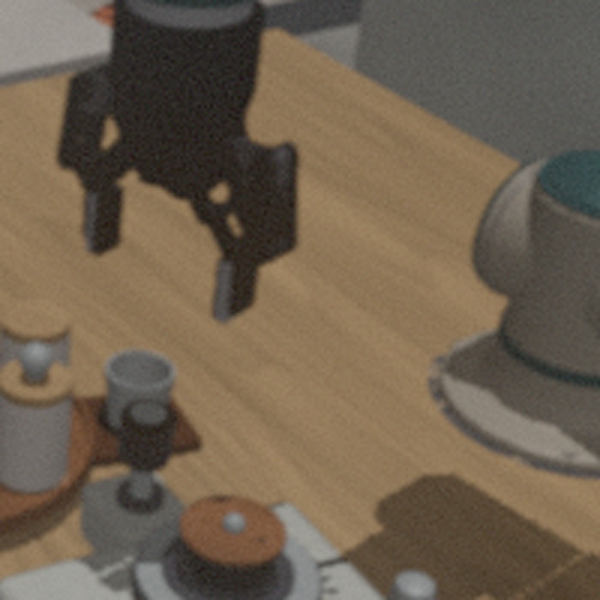

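The scene view shows the open fingers above the knob. The knob top is at (389,267), within 1 px of the predicted (388.5,266.5). Now I'll descend and grip.

{"op": "drive_tool", "data": {
  "deltas": [
    {"linear": [0, 0, -25], "twist": 0, "claw": 1},
    {"linear": [0, 0, -50], "twist": 0, "claw": 1},
    {"linear": [0, 0, -70], "twist": 0, "claw": 1},
    {"linear": [0, -1, -84], "twist": 0, "claw": 1},
    {"linear": [0, -1, -84], "twist": 0, "claw": 0.6},
    {"linear": [0, -1, -84], "twist": 0, "claw": 0.2},
    {"linear": [0, -1, -84], "twist": 0, "claw": 0.2},
    {"linear": [0, -1, -84], "twist": 0, "claw": 0.1},
    {"linear": [0, -1, -84], "twist": 0, "claw": 0.1},
    {"linear": [0, -1, -84], "twist": 0, "claw": 0.1},
    {"linear": [0, -1, -84], "twist": 0, "claw": 0.1},
    {"linear": [0, -1, -84], "twist": 0, "claw": 0.1}
  ],
  "squeeze": 40
}}

```text
clock: 3.15
position: [0.5731, 0.1669, 0.2582]
ee_rot: [-0.003, 0.993, 0.115, 0.002]
contact_force: [-1.8, 6.1, 5.5]
width: 0.0267
gripper_force: 39.0
```

{"op": "drive_tool", "data": {
  "deltas": [
    {"linear": [0, 0, 0], "twist": 7, "claw": 0.1},
    {"linear": [0, 0, 0], "twist": 14, "claw": 0.1},
    {"linear": [0, 0, 0], "twist": 21, "claw": 0.1},
    {"linear": [0, 0, 0], "twist": 28, "claw": 0.1},
    {"linear": [0, 0, 0], "twist": 35, "claw": 0.1},
    {"linear": [0, 0, 0], "twist": 42, "claw": 0.1},
    {"linear": [0, 0, 0], "twist": 49, "claw": 0.1},
    {"linear": [0, 0, 0], "twist": 56, "claw": 0.1},
    {"linear": [0, 0, 0], "twist": 60, "claw": 0.1},
    {"linear": [0, 0, 0], "twist": 60, "claw": 0.1}
  ]
}}

```text
clock: 3.98
position: [0.5743, 0.1656, 0.2582]
ee_rot: [0.0, 0.802, 0.597, 0.003]
contact_force: [0.4, 4.1, 6.4]
width: 0.027
gripper_force: 39.2
```

```bash
python3 -c "
from h import *
s=sensors.get_state();print(s['qpos'],s['position'],s['moment'])
shot('top','a1');shot('scene','b1')
a=cv2.imread('pics/a1.png')[155:285,112:222];b=cv2.imread('pics/b1.png')[230:360,340:450]
r=lambda i:cv2.resize(i,None,fx=3.6,fy=3.6,interpolation=cv2.INTER_CUBIC)
cv2.imwrite('pics/c1.png',np.hstack([r(a),r(b)]))"
```

```text
[0.16282059 0.28887738 1.39105592 0.00234144 1.45597046 0.45464434] [0.57430131 0.16556046 0.25820799] [0.56423268 0.14028325 0.02828104]
```

View pics/c1.png

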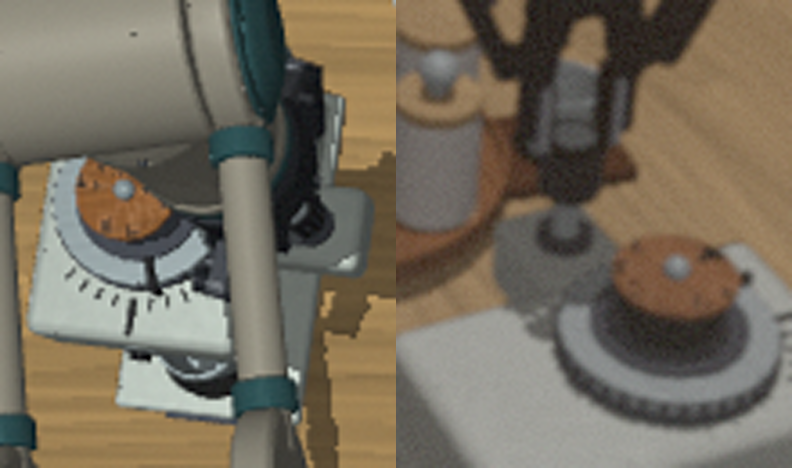

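The knob is held and the pointer has moved about 15° to (155,290) in the crop, as geared. About 55° of knob turn remains to the long mark at (133,300).

{"op": "drive_tool", "data": {
  "deltas": [
    {"linear": [0, 0, 0], "twist": 7, "claw": 0.1},
    {"linear": [0, 0, 0], "twist": 14, "claw": 0.1},
    {"linear": [0, 0, 0], "twist": 21, "claw": 0.1},
    {"linear": [0, 0, 0], "twist": 28, "claw": 0.1},
    {"linear": [0, 0, 0], "twist": 35, "claw": 0.1},
    {"linear": [0, 0, 0], "twist": 42, "claw": 0.1},
    {"linear": [0, 0, 0], "twist": 49, "claw": 0.1},
    {"linear": [0, 0, 0], "twist": 55, "claw": 0.1},
    {"linear": [0, 0, 0], "twist": 55, "claw": 0.1},
    {"linear": [0, 0, 0], "twist": 55, "claw": 0.1}
  ]
}}

```text
clock: 4.92
position: [0.576, 0.1657, 0.2583]
ee_rot: [0.003, 0.437, 0.899, 0.004]
contact_force: [3.7, 4.4, 4.4]
width: 0.0269
gripper_force: 39.1
```

```bash
python3 -c "
from h import *
s=sensors.get_state();print(s['qpos'],s['position'],s['moment'])
shot('top','a2',(122,200,182,260),9)"
```

```text
[ 0.16274113  0.2894163   1.39014135  0.00221936  1.45284742 -0.50276839] [0.57598122 0.16574193 0.2582757 ] [ 0.51022481 -0.46913136  0.09184629]
```

View pics/a2.png

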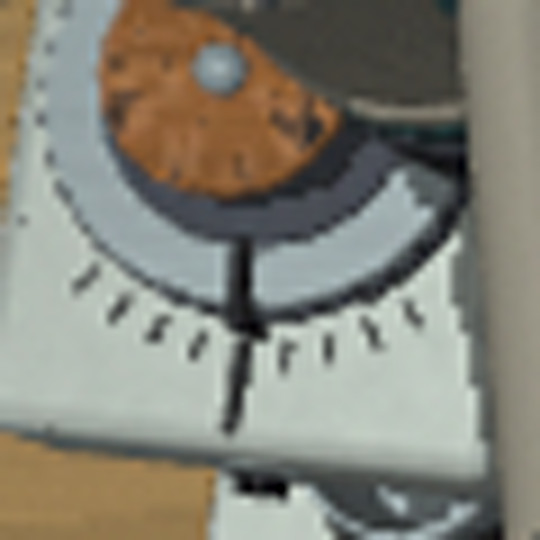

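The pointer runs from (240,240) to (247,325) in the crop and meets the top of the long mark, (243,340) to (230,430), almost in line. I'll compute the difference.

```bash
python3 -c "
from h import *
L=lambda u,v,z:ray('top',122+u/9,200+v/9,z)
ang=lambda d:np.degrees(np.arctan2(d[1],d[0]))
C=np.array([.582,.259,0])
for n,u,v,z in[('ptr in',241,245,.236),('ptr mid',241,295,.236),('tip',248,330,.22),('mark in',242,350,.217),('mark out',230,430,.217)]:
  p=L(u,v,z);print(n,p,ang(p-C)%360,np.hypot(*(p-C)[:2]))
# predicted
for g in(-5,-6,-7):
  a=np.radians(174+g+6)
  a=np.radians(180+g)
  print(g,[((proj('top',C+np.array([r*np.cos(a),r*np.sin(a),z]))-[122,200])*9).round(0) for r,z in((.03,.236),(.045,.236),(.055,.22),(.06,.217),(.078,.217))])
"
```

```text
ptr in [0.54728789 0.2619071  0.236     ] 175.21271329031217 0.034833628658630406
ptr mid [0.53574189 0.26126496 0.236     ] 177.19683375826543 0.046313524798806315
tip [0.5296988  0.26376235 0.22      ] 174.7972090624333 0.052517570553055774
mark in [0.52536669 0.26574098 0.217     ] 173.2121050581918 0.05703308460819808
mark out [0.5066489  0.26747179 0.217     ] 173.58512676882927 0.0758258540375454
-5 [array([243., 224.]), array([234., 289.]), array([247., 341.]), array([248., 364.]), array([237., 440.])]
-6 [array([241., 224.]), array([231., 288.]), array([243., 340.]), array([243., 363.]), array([231., 440.])]
-7 [array([239., 224.]), array([227., 288.]), array([239., 340.]), array([239., 362.]), array([225., 439.])]
```

{"op": "drive_tool", "data": {
  "deltas": [
    {"linear": [0, 0, 0], "twist": 3, "claw": 0.1},
    {"linear": [0, 0, 0], "twist": 6, "claw": 0.1},
    {"linear": [0, 0, 0], "twist": 6, "claw": 0.1},
    {"linear": [0, 0, 0], "twist": 6, "claw": 0.1},
    {"linear": [0, 0, 0], "twist": 6, "claw": 0.1},
    {"linear": [0, 0, 0], "twist": 6, "claw": 0.7},
    {"linear": [0, 0, 0], "twist": 6, "claw": 0.9},
    {"linear": [0, 0, 0], "twist": 6, "claw": 0.9},
    {"linear": [0, 0, 0], "twist": 6, "claw": 0.9},
    {"linear": [0, 0, 25], "twist": 6, "claw": 0.9},
    {"linear": [0, 0, 60], "twist": 6, "claw": 0.9},
    {"linear": [0, 0, 90], "twist": 6, "claw": 0.9}
  ]
}}

```text
clock: 5.97
position: [0.5724, 0.1638, 0.3463]
ee_rot: [-0.001, 0.39, 0.921, -0.001]
contact_force: [-0.2, -0.2, 0.2]
width: 0.0768
gripper_force: 0.0
```

{"op": "drive_tool", "data": {
  "deltas": [
    {"linear": [-5, -37, 0], "twist": -6, "claw": 0.9},
    {"linear": [-10, -74, 0], "twist": -12, "claw": 0.9},
    {"linear": [-16, -111, 0], "twist": -18, "claw": 0.9},
    {"linear": [-21, -148, 0], "twist": -24, "claw": 0.9},
    {"linear": [-27, -185, 0], "twist": -30, "claw": 0.9},
    {"linear": [-32, -222, 0], "twist": -36, "claw": 0.9},
    {"linear": [-38, -259, 0], "twist": -42, "claw": 0.9},
    {"linear": [-43, -296, 0], "twist": -44, "claw": 0.9},
    {"linear": [-48, -334, 0], "twist": -44, "claw": 0.9},
    {"linear": [-48, -334, -40], "twist": -44, "claw": 0.9},
    {"linear": [-48, -334, -80], "twist": -44, "claw": 0.9},
    {"linear": [-48, -334, -80], "twist": -44, "claw": 0.9}
  ]
}}

```text
clock: 6.97
position: [0.5176, -0.1678, 0.2561]
ee_rot: [-0.01, 0.707, 0.707, -0.004]
contact_force: [-3.0, 0.8, -2.3]
width: 0.077
gripper_force: 0.0
```

```bash
python3 -c "
from h import *
s=sensors.get_state();print(s['qpos'],s['position'],s['ee_rot'])
shot('top','a3');shot('scene','b3')
a=cv2.imread('pics/a3.png')[190:270,112:222];b=cv2.imread('pics/b3.png')[160:320,250:410]
a=cv2.resize(a,None,fx=3.5,fy=5,interpolation=cv2.INTER_CUBIC)
print(proj('scene',[.525,-.17,.188]),proj('scene',[.525,-.1275,.176]))
cv2.imwrite('pics/c3.png',np.hstack([a,cv2.resize(b,(400,400),interpolation=cv2.INTER_CUBIC)]))"
```

```text
[-4.41321195e-01  2.22818467e-01  1.48813336e+00 -1.85122141e-04
  1.45198820e+00 -4.41776782e-01] [ 0.51755994 -0.16781557  0.25608444] [-0.01001775  0.70689696  0.70723599 -0.00368459]
[319.2147037  217.03271712] [328.27241294 230.31217736]
```

View pics/c3.png

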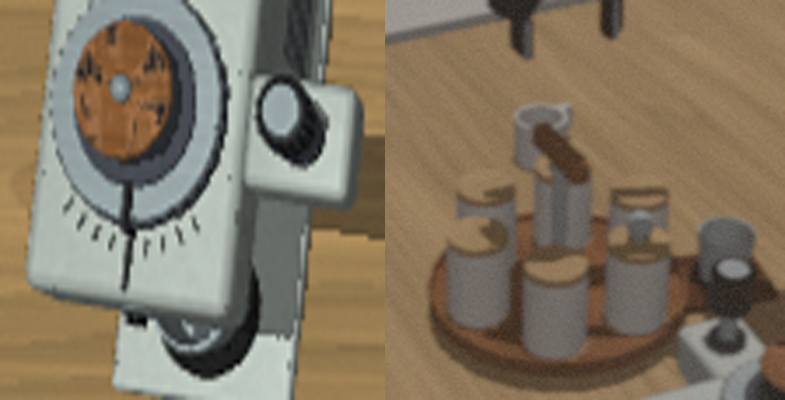

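The pointer now stands on the long mark at about (127,240) in the left crop, and the handle is at (321,220) in the scene image, as predicted. I'll descend and grip, with a numeric check of the pointer after.

{"op": "drive_tool", "data": {
  "deltas": [
    {"linear": [0, 0, -30], "twist": 0, "claw": 0.9},
    {"linear": [0, 0, -60], "twist": 0, "claw": 0.9},
    {"linear": [0, 0, -80], "twist": 0, "claw": 0.9},
    {"linear": [0, 0, -94], "twist": 0, "claw": 0.9},
    {"linear": [0, 0, -94], "twist": 0, "claw": 0.9},
    {"linear": [0, 0, -94], "twist": 0, "claw": 0.4},
    {"linear": [0, 0, -94], "twist": 0, "claw": 0.1},
    {"linear": [0, 0, -94], "twist": 0, "claw": 0.05},
    {"linear": [0, 0, -94], "twist": 0, "claw": 0.05},
    {"linear": [0, 0, -94], "twist": 0, "claw": 0.05},
    {"linear": [0, 0, -94], "twist": 0, "claw": 0.05},
    {"linear": [0, 0, -94], "twist": 0, "claw": 0.05}
  ],
  "squeeze": 40
}}

```text
clock: 8.07
position: [0.5253, -0.1702, 0.1731]
ee_rot: [0.001, 0.706, 0.708, 0.0]
contact_force: [-1.5, 0.2, 5.3]
width: 0.016
gripper_force: 39.0
```

```bash
python3 -c "
from h import *
g=cv2.cvtColor(cv2.imread('pics/full_a3.png'),cv2.COLOR_BGR2GRAY).astype(float)
x=np.arange(142,156)
for y in range(227,249):
  w=np.clip(110-g[y,142:156],0,None); print(y,(w@x/w.sum()).round(2) if w.sum()>20 else None,end='; ')
C=np.array([.582,.259,0])
for d in(172,174,176,178):
  a=np.radians(d);print(d,[proj('top',C+np.array([r*np.cos(a),r*np.sin(a),z])).round(1) for r,z in((.035,.236),(.047,.236),(.055,.22),(.06,.217),(.078,.217))])
"
```

```text
227 148.75; 228 148.18; 229 148.19; 230 148.14; 231 148.0; 232 147.22; 233 146.16; 234 148.93; 235 150.54; 236 148.84; 237 148.34; 238 148.31; 239 148.0; 240 149.35; 241 148.36; 242 148.19; 243 147.94; 244 147.78; 245 147.62; 246 147.35; 247 147.0; 248 None; 172 [array([147.8, 227.2]), array([146.7, 232.9]), array([148.1, 237.7]), array([148. , 240.2]), array([146.4, 248.7])]
174 [array([148.4, 227.3]), array([147.5, 233. ]), array([149. , 237.8]), array([149. , 240.3]), array([147.6, 248.8])]
176 [array([149. , 227.3]), array([148.3, 233.1]), array([149.9, 237.9]), array([150. , 240.4]), array([148.9, 249. ])]
178 [array([149.6, 227.4]), array([149.1, 233.1]), array([150.9, 238. ]), array([151. , 240.5]), array([150.3, 249.1])]
```

The pointer and the mark agree within about 0.5°, and the handle is gripped. Now I'll turn the carousel gently by +48°.

{"op": "drive_tool", "data": {
  "deltas": [
    {"linear": [0, 0, 0], "twist": 1, "claw": 0.05},
    {"linear": [0, 0, 0], "twist": 3, "claw": 0.05},
    {"linear": [0, 0, 0], "twist": 6, "claw": 0.05},
    {"linear": [0, 0, 0], "twist": 9, "claw": 0.05},
    {"linear": [0, 0, 0], "twist": 12, "claw": 0.05},
    {"linear": [0, 0, 0], "twist": 15, "claw": 0.05},
    {"linear": [0, 0, 0], "twist": 18, "claw": 0.05},
    {"linear": [0, 0, 0], "twist": 21, "claw": 0.05},
    {"linear": [0, 0, 0], "twist": 24, "claw": 0.05},
    {"linear": [0, 0, 0], "twist": 26, "claw": 0.05},
    {"linear": [0, 0, 0], "twist": 27, "claw": 0.05},
    {"linear": [0, 0, 0], "twist": 27, "claw": 0.05}
  ]
}}

```text
clock: 9.07
position: [0.5254, -0.1702, 0.1731]
ee_rot: [0.001, 0.521, 0.854, 0.0]
contact_force: [-1.7, 0.5, 5.2]
width: 0.016
gripper_force: 39.0
```

{"op": "drive_tool", "data": {
  "deltas": [
    {"linear": [0, 0, 0], "twist": 1, "claw": 0.05},
    {"linear": [0, 0, 0], "twist": 3, "claw": 0.05},
    {"linear": [0, 0, 0], "twist": 6, "claw": 0.05},
    {"linear": [0, 0, 0], "twist": 9, "claw": 0.05},
    {"linear": [0, 0, 0], "twist": 12, "claw": 0.05},
    {"linear": [0, 0, 0], "twist": 15, "claw": 0.05},
    {"linear": [0, 0, 0], "twist": 18, "claw": 0.05},
    {"linear": [0, 0, 0], "twist": 20, "claw": 0.05},
    {"linear": [0, 0, 0], "twist": 21, "claw": 0.05},
    {"linear": [0, 0, 0], "twist": 21, "claw": 0.05},
    {"linear": [0, 0, 0], "twist": 21, "claw": 0.05},
    {"linear": [0, 0, 0], "twist": 21, "claw": 0.05}
  ]
}}

```text
clock: 10.07
position: [0.5255, -0.1701, 0.1731]
ee_rot: [0.001, 0.357, 0.934, 0.0]
contact_force: [-0.2, 0.2, 5.5]
width: 0.0159
gripper_force: 39.0
```

```bash
python3 -c "
from h import *
shot('top','a4');shot('scene','b4')
r=lambda i:cv2.resize(i,(400,480),interpolation=cv2.INTER_CUBIC)
a=cv2.imread('pics/a4.png')[205:335,297:407];b=cv2.imread('pics/b4.png')[190:320,300:410]
cv2.imwrite('pics/c4.png',np.hstack([r(a),r(b)]))"
```

```text
(no output)
```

View pics/c4.png

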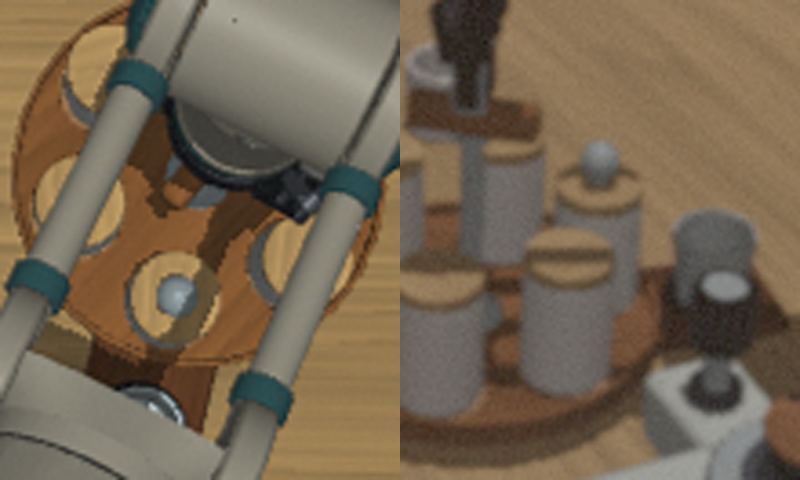

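The ball-knob jar's lid is now at about (172,298) in the left crop, just behind the cup. I'll check its angle.

```bash
python3 -c "
from h import *
c=np.array([.5240,-.1703,0]);ang=lambda d:np.degrees(np.arctan2(d[1],d[0]))
f=lambda u,v,z:ray('top',297+u/3.636,205+v/3.692,z)
for p in(f(172,298,.114),f(178,296,.13)):print(p,ang(p-c),np.hypot(*(p-c)[:2]))
R=lambda u,v,z:ray('top',297+(u-396)/3.6,205+v/3.6,z)
cup=R(533,421,.062);print('cup',ang(cup-c))
l=[R(*q,.012) for q in((484,335),(459,468),(608,357),(585,468))]
print('edges',ang(l[1]-l[0]),ang(l[3]-l[2]),'mid far',ang((R(459,468,.012)+R(585,468,.012))/2-c), 'width',np.linalg.norm(l[1]-l[3]))
b=ray('scene',300+200/3.636,190+160/3.692,.13);print('scene ball',b,ang(b-c))
"
```

```text
[ 0.44035432 -0.14984493  0.114     ] 166.25833637446647 0.08611045276198644
[ 0.44090007 -0.15259313  0.13      ] 167.9713517481397 0.08496547181773317
cup 167.11876395737926
edges 170.33735563723764 168.8350489139503 mid far 167.82827755173216 width 0.08424600138635206
scene ball [ 0.4379325  -0.15227484  0.13      ] 168.17147926632975
```

```bash
python3 -c "
from h import *
print(manip.sign_off())"
```

```text
the job is handed in; nothing more can be done
None
```

The job is handed in (no verdict shown): by the camera images the pointer is on the long mark to about 0.5°, the decaf jar is in line with the dosing cup to about 1°, and the gripper is still holding the T-handle at about 39 N.

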